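Put the mixed-up lids back on the carver's boxes

ROBOT

A 6-joint arm with a two-finger parallel gripper is mounted at the origin on the work surface. World frame = base frame: x ahead of the robot, y to its left, z up, the work surface at z = 0. Lengths are in m, angles in rad, forces in N, time in s.
With the tool pointing down it reaches from about 0.375 to 0.75 m from the base axis. Payload 9 kg.
Tool frame: the origin (TCP) lies midway between the tips of the shut fingers; the grasp point (between the pads) lies 19 mm behind it; z points along the fingers, y is the line along which they close (so a half turn about z gives the same grasp; the last joint's range is limited). The gripper opens to 85 mm and grips with 20 to 120 N. Pads are 22 mm wide; open, the fingers measure 114 mm over their backs; the gripper's body (76 mm by 85 mm) begins 54 mm behind the grasp point. The pads swing forward as they close: fully open they stand 13 mm farther back than shut.
Start: joints at [-1.473, 0.104, 0.097, 1.564, 0, 1.353], TCP at [0.186, -0.57, 0.231] pointing down, gripper open.
Joint ranges: [-2.99, 2.99], [-0.84, 1.86], [-1.1, 1.16], [-1.84, 2.11], [-1.51, 1.56], [-3.14, 3.14]. Speed limits (rad/s): [2.22, 2.22, 2.57, 3.14, 3.14, 3.14].

INTERFACE

Orientations are given as a rotation vector (axis times angle).
In Python, from workcell import manip gives the robot as it stands.
- The arm moves only by the tool arm_command, never from a script. Its argument "motion" is a list of rows, each a list of 5 numbers: the shift along the tool's x, y, z in cm, then the turn about the tool's z in rad, then the finger opening in cm, from 0 to 8.54. A call has 1 to 10 rows; each row is the pose to reach, as a shift and turn from the pose commanded when the call began, along the tool's axes at that moment; what a row does not reach only later rows make up. A row lasts 1/12 s, in which the tool goes at most 41.7 mm and 7.16 degrees, less where a joint would pass 70% of its speed; a pose out of reach is approached as far as the arm can. A call with a gripper value outside its range is refused whole. The fingers move at their own pace and stop on an object; the grip force is fixed at half the most. Time passes only in rows, so rows that repeat a pose let the fingers close. It gives the time, the measured TCP pose, the force, the opening and the grip force at its end, in the units of the state.
- manip.get_state(): the state, without advancing time (a new reading comes with each control period).
- manip.read_camera(name): name is "side" or "top" or "wrist"; returns the picture (480x640x3 uint8, red, green, blue); there is no depth.
- manip.camera_info(name): a dict with "fx", "fy", "cx", "cy" (pixels), "extrinsics" (4x4, takes a point from world to camera coordinates). Camera axes: x right, y up, looking along -z (the intrinsics and any distortion apply to the point x, -y, -z); pixel columns grow to the right and rows downward; lengths in m; the calibration is good to about 2 mm. A picture is of the moment at which its call begins: read the wrist's pose just before it. camera_info takes no time and is no camera call; for the wrist camera it gives the pose at the moment of the call.
- manip.job_done(): hands the job in; it is judged then, once.
The state is a dict: "time": time; "qpos": joint angles; "qvel": joint speeds; "tau": joint torques, N m; "position": TCP position; "tcp_rot": TCP orientation; "contact_force": force on the tool from outside, world axes, zero at the start; "torque": the same for the moment, N m; "grip_width": finger opening in m; "grasp_force": force on a finger pad.
Only numpy, scipy, OpenCV 4.12 (cv2) and the standard library are available. Lean on these libraries where they do the work, as an engineer would, in place of code of your own. Each camera call takes 0.05 s, during which the arm holds its last target. There are 200 camera calls.

TASK

Customers have mixed up the lids of the three carved boxes on the stall. Put each lid back on the box of its own shape, lying flat and centred with its sides in line with the box's, and let go of it; leave the boxes standing where they are. A lid must never be laid on the cloth: set one down on the empty log slice and let go of it there while you change the others round.

Things in the scene. Friction and masses are not known exactly. Their poses are not given: they have to be found in the camera images.
- round_lid: Flat round lid of pale wood, 92 mm across, 10 mm thick. Its grip is a wooden block standing upright in the middle of its top, 40 mm long along the lid's x axis, 20 mm wide along its y axis, 30 mm tall (its top is 40 mm above the underside). Mass about 70 g. Loose. Origin: centre of the underside; z up.
- square_lid: Flat square lid of pale wood, 88 x 88 mm, 10 mm thick, its sides along its x and y axes. Its grip is a wooden block standing upright in the middle of its top, 40 mm long along the lid's x axis, 20 mm wide along its y axis, 30 mm tall (its top is 40 mm above the underside). Mass about 70 g. Loose. Origin: centre of the underside; z up.
- oblong_lid: Flat oblong lid of pale wood, 124 mm (along its x axis) by 64 mm (y axis), 10 mm thick. Its grip is a wooden block standing upright in the middle of its top, 40 mm long along the lid's x axis, 20 mm wide along its y axis, 30 mm tall (its top is 40 mm above the underside). Mass about 70 g. Loose. Origin: centre of the underside; z up.
- round_box: Round open wooden box, 96 mm across, 70 mm tall, walls 8 mm thick, of darker wood than the lids, about 0.4 kg. It stands loose on the table with another box's lid lying across its rim at the start; the rim is flat and the lids simply lie on it (no rebate). Origin: centre of the underside; z up.
- square_box: Square open wooden box, 88 x 88 mm, sides along its x and y axes, 70 mm tall, walls 8 mm thick, of darker wood than the lids, about 0.4 kg. It stands loose on the table with another box's lid lying across its rim at the start; the rim is flat and the lids simply lie on it (no rebate). Origin: centre of the underside; z up.
- oblong_box: Oblong open wooden box, 124 mm (along its x axis) by 64 mm (y axis), 70 mm tall, walls 8 mm thick, of darker wood than the lids, about 0.4 kg. It stands loose on the table with another box's lid lying across its rim at the start; the rim is flat and the lids simply lie on it (no rebate). Origin: centre of the underside; z up.
- log_slice: Empty slice of a log lying flat: a dark-edged wooden disc 130 mm across and 25 mm thick, with pale flat end grain and rings on top, fixed to the table. The one free resting place for a lid. Origin: centre of its underside (its top is 25 mm above).
Mind the look-alikes: they are no part of the job. What is shaped like the square_lid but green or pink is not meant.

How it is judged:
By the outcome, as a careful person would: the job done as asked, in the order asked, and still so for the second after the job is handed in, with the robot touching nothing.
It also fails if it takes over 115 s, if anything falls off the work surface, if the arm or the gripper's body presses on something with over 40 N, if the wrist force passes 120 N, or if a joint passes its speed limit or range.

## Working session

There is one attempt and no reset: what is moved stays moved. The work goes in short steps, Python scripts to look and compute and a tool call to move; the robot and the scene stay as the last step left them, time stands still between calls to the robot, and variables do not carry over. Pictures are saved under pics/ and viewed, at most 14 in all, crops included, and the job is handed in when it is done.

Besides the shell and the picture viewer there is one more tool, called by a JSON object that holds its "name" and its "arguments", one argument or row to a line. arm_command: Moves the arm, as the interface text tells. Its arguments: {"type":"object","properties":{"motion":{"type":"array"}},"required":["motion"]}

```bash
mkdir -p pics
python3 - <<'E'
from workcell import manip
import cv2,numpy as np
for n in ["top","side"]:
    i=manip.camera_info(n); im=manip.read_camera(n); cv2.imwrite(f"pics/{n}0.png",im[:,:,::-1]); print(n,i)
s=manip.get_state();print(s['time'],s['position'],s['tcp_rot'],s['qpos'])
E
```

```text
top {'fx': 569.2336433851241, 'fy': 569.2336433851241, 'cx': 320.9568872938866, 'cy': 234.2195144356064, 'extrinsics': array([[ 0.02854144, -0.99945911,  0.01633651, -0.19743874],
       [ 0.99120755,  0.03041066,  0.12877417, -0.42909549],
       [-0.12920132,  0.01251747,  0.99153937, -1.48210322],
       [ 0.        ,  0.        ,  0.        ,  1.        ]])}
side {'fx': 510.1905638831599, 'fy': 510.1905638831599, 'cx': 321.4638176233181, 'cy': 238.74538245407777, 'extrinsics': array([[ 0.94592258, -0.32418532, -0.011591  , -0.46266737],
       [ 0.20026823,  0.55549653,  0.80704166, -0.05717967],
       [-0.25519229, -0.76572024,  0.59038073, -1.3836586 ],
       [ 0.        ,  0.        ,  0.        ,  1.        ]])}
0.1 [ 0.18632277 -0.57001705  0.23057778] [-3.10128720e+00 -4.93822968e-01 -1.15093748e-04] [-1.47269954e+00  1.04673198e-01  9.65422568e-02  1.56390300e+00
 -6.77999272e-07  1.35308118e+00]
```

View pics/top0.png

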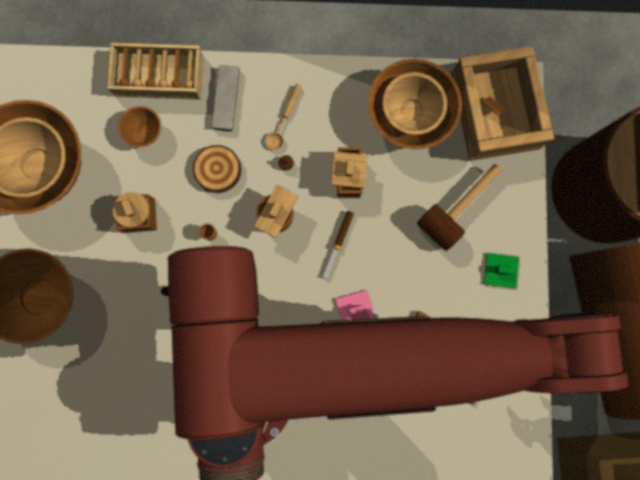

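View pics/side0.png

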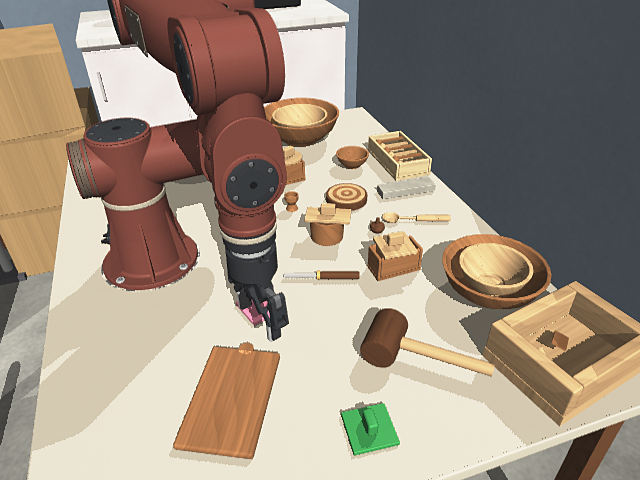

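The top view shows the round lid on the square box at (134,212), the oblong lid on the round box at (275,212), the square lid on the oblong box at (349,172) and the empty log slice at (217,168). The side view agrees. The pink and green squares are the decoys.

```bash
cat > h.py <<'E'
from workcell import manip
import cv2,numpy as np
from scipy.spatial.transform import Rotation as R
def ray(i,uv,z):
    E=np.array(i['extrinsics']);uv=np.atleast_2d(uv).astype(float)
    d=np.c_[(uv[:,0]-i['cx'])/i['fx'],-(uv[:,1]-i['cy'])/i['fy'],-np.ones(len(uv))]@E[:3,:3]
    c=-E[:3,:3].T@E[:3,3]
    return c+d*((z-c[2])/d[:,2])[:,None]
def proj(i,p):
    E=np.array(i['extrinsics']);q=np.atleast_2d(p)@E[:3,:3].T+E[:3,3]
    return np.c_[i['cx']+i['fx']*q[:,0]/-q[:,2],i['cy']-i['fy']*q[:,1]/-q[:,2]]
def move(p,yaw=None,zdir=None):
    """print shift in tool axes (cm) to reach p; yaw= world direction (rad) for tool y axis (mod pi)"""
    s=manip.get_state();T=R.from_rotvec(s['tcp_rot']).as_matrix()
    print('shift cm',np.round(T.T@(np.array(p)-s['position'])*100,2),'pos',np.round(s['position'],4),'t',s['time'])
    y=np.arctan2(T[1,1],T[0,1]); print('tool y yaw',round(y,3),'q6',round(s['qpos'][5],3))
    if yaw is not None:
        d=(yaw-y+np.pi/2)%np.pi-np.pi/2; print('turn about tool z',round(-d,3))
E
python3 - <<'E'
from h import *
i=manip.camera_info("top")
for n,uv,z in [("round_lid",(131,206),.08),("obl_lid",(276,211),.08),("sq_lid",(350,169),.08),("log",(217,168),.025)]: print(n,ray(i,uv,z).round(3))
im=cv2.imread("pics/top0.png")[120:250,90:390]
cv2.imwrite("pics/crop0.png",cv2.resize(im,None,fx=2.6,fy=2.6,interpolation=cv2.INTER_CUBIC))
w=manip.camera_info("wrist");E=w['extrinsics'];print(w['fx'],w['cx'],w['cy']);s=manip.get_state()
T=R.from_rotvec(s['tcp_rot']).as_matrix();c=-E[:3,:3].T@E[:3,3]
print("cam in tool",T.T@(c-s['position']),"\n",T.T@E[:3,:3].T)
move([.42,-.05,.35])
E
```

```text
round_lid [[0.486 0.306 0.08 ]]
obl_lid [[ 0.485 -0.067  0.08 ]]
sq_lid [[ 0.602 -0.255  0.08 ]]
log [[0.607 0.101 0.025]]
335.16242437684036 319.6593995991408 237.75360966830482
cam in tool [ 0.06660475 -0.00188433 -0.14245702] 
 [[ 4.67033478e-04  9.65707753e-01  2.59631117e-01]
 [ 9.99999788e-01 -5.68807685e-04  3.16867305e-04]
 [ 4.53681388e-04  2.59630914e-01 -9.65707814e-01]]
shift cm [ 38.37 -42.19 -11.88] pos [ 0.1863 -0.57    0.2306] t 0.1
tool y yaw -1.255 q6 1.353
```

View pics/crop0.png

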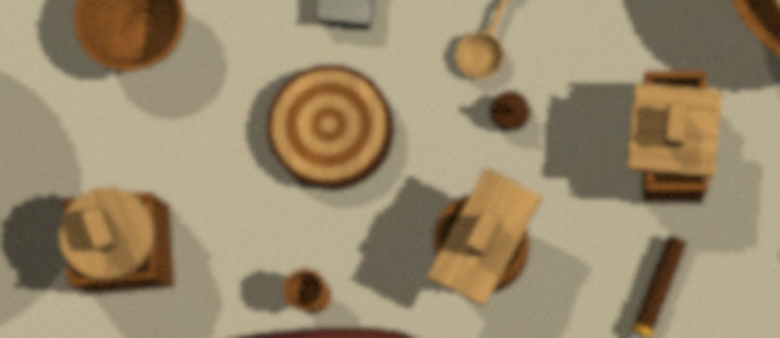

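The crop shows the lids sitting off-centre and turned: oblong lid centre at about (485,236), square lid at (675,130), round lid at (106,233), in crop pixels. I'll move the wrist camera above the oblong lid next.

{"name": "arm_command", "arguments": {
  "motion": [
    [3,-3,-4,-0.12,8.5],
    [6,-5.5,-5,-0.25,8.5],
    [9,-8.5,-5,-0.37,8.5],
    [12,-11,-5,-0.5,8.5],
    [15,-13.5,-5,-0.62,8.5],
    [18,-16,-5,-0.74,8.5],
    [21,-19,-5,-0.87,8.5],
    [24,-21.5,-5,-1.0,8.5],
    [27,-24,-5,-1.12,8.5],
    [30,-26.5,-5,-1.24,8.5]
  ]
}}

```text
time: 0.93
position: [0.3897, -0.2232, 0.2812]
tcp_rot: [2.231, 2.211, 0.0]
contact_force: [1.3, -0.8, -0.6]
grip_width: 0.0852
grasp_force: 0.0
```

```bash
python3 -c "
from h import *
move([.485,-.067,.28],1.03)"
```

```text
shift cm [15.71  9.38  0.12] pos [ 0.3897 -0.2232  0.2812] t 0.9333
tool y yaw -0.009 q6 0.767
turn about tool z -1.039
```

{"name": "arm_command", "arguments": {
  "motion": [
    [2,1.2,0,-0.12,8.5],
    [5,3,0,-0.24,8.5],
    [8,5,0,-0.36,8.5],
    [11,6.5,0,-0.48,8.5],
    [14,8.5,0,-0.6,8.5],
    [15.7,9.4,0,-0.72,8.5],
    [15.7,9.4,0,-0.84,8.5],
    [15.7,9.4,0,-0.96,8.5],
    [15.7,9.4,0,-1.04,8.5],
    [15.7,9.4,0,-1.04,8.5]
  ]
}}

```text
time: 1.77
position: [0.4855, -0.0694, 0.2809]
tcp_rot: [-0.84, -3.026, -0.0]
contact_force: [-0.6, 0.3, 0.2]
grip_width: 0.0849
grasp_force: 0.0
```

```bash
cat >> h.py <<'E'
def snap(name):
    i=manip.camera_info("wrist");im=manip.read_camera("wrist")[:,:,::-1].copy();cv2.imwrite(f"pics/{name}.png",im);np.save(f"pics/{name}.npy",i,allow_pickle=True);return i,im
E
python3 -c "
from h import *
snap('w1');move([.485,-.067,.28],1.03)"
```

```text
shift cm [0.17 0.19 0.1 ] pos [ 0.4855 -0.0695  0.281 ] t 1.8167
tool y yaw 1.024 q6 0.137
turn about tool z -0.006
```

View pics/w1.png

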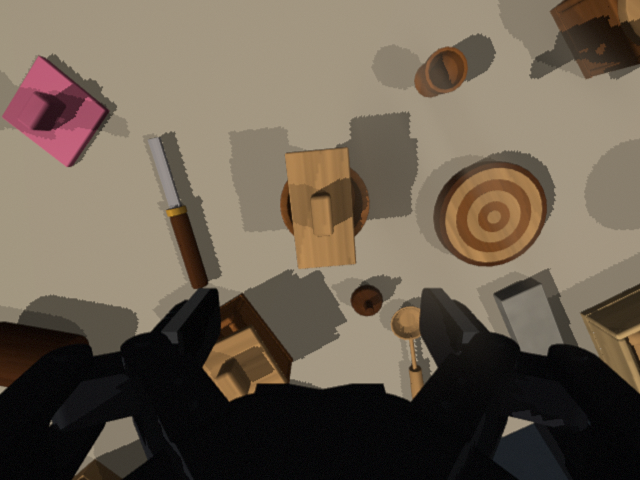

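The wrist view shows the oblong lid with corners at about (286,152), (347,148), (355,263) and (299,268). The log's ring centre is at (494,216).

```bash
cat >> h.py <<'E'
def lid(i,im,uv,r,z=.08,show=None,thr=None):
    """mask pale wood near uv; return world contour's minAreaRect on plane z"""
    m=np.zeros(im.shape[:2],np.uint8);cv2.circle(m,tuple(map(int,uv)),r,255,-1)
    hsv=cv2.cvtColor(im,cv2.COLOR_BGR2HSV)
    lo,hi=thr or ((10,75,110),(25,200,255))
    k=cv2.inRange(hsv,lo,hi)&m
    k=cv2.morphologyEx(k,cv2.MORPH_OPEN,np.ones((5,5)));k=cv2.morphologyEx(k,cv2.MORPH_CLOSE,np.ones((15,15)))
    cs,_=cv2.findContours(k,cv2.RETR_EXTERNAL,cv2.CHAIN_APPROX_NONE)
    c=max(cs,key=cv2.contourArea)[:,0]
    w=ray(i,c,z)[:,:2].astype(np.float32)*1000
    return c,cv2.minAreaRect(w),cv2.minEnclosingCircle(w)
E
python3 - <<'E'
from h import *
i=np.load('pics/w1.npy',allow_pickle=True).item();im=cv2.imread('pics/w1.png')
hsv=cv2.cvtColor(im,cv2.COLOR_BGR2HSV)
for p in [(300,165),(340,250),(362,205),(284,205),(400,130),(340,130)]: print(p,hsv[p[1],p[0]])
print(lid(i,im,(321,208),75)[1])
q=ray(i,[(286,152),(347,148),(355,263),(299,268)],.08);print(q.round(4),q.mean(0))
print('log',ray(i,(494,216),.025), 'grip top c',ray(i,[(311,195),(328,194),(333,233),(315,235)],.11).mean(0))
E
```

```text
(300, 165) [ 16 139 169]
(340, 250) [ 16 137 153]
(362, 205) [ 14 140  60]
(284, 205) [ 13 182 105]
(400, 130) [ 19  53 101]
(340, 130) [ 19  52 161]
((484.53424072265625, -64.19734191894531), (63.84980392456055, 123.22855377197266), 64.26508331298828)
[[ 0.4159 -0.0641  0.08  ]
 [ 0.4438 -0.0103  0.08  ]
 [ 0.5526 -0.0626  0.08  ]
 [ 0.5262 -0.1176  0.08  ]] [ 0.48461608 -0.06364398  0.08      ]
log [[0.60657443 0.10637485 0.025     ]] grip top c [ 0.483212   -0.06321424  0.11      ]
```

```bash
python3 -c "
from h import *
move([.4845,-.0640,.083],1.115)"
```

```text
shift cm [ 0.36  0.43 19.8 ] pos [ 0.4855 -0.0695  0.281 ] t 1.8167
tool y yaw 1.024 q6 0.137
turn about tool z -0.091
```

{"name": "arm_command", "arguments": {
  "motion": [
    [0.2,0.2,3,-0.09,6],
    [0.4,0.4,6,-0.09,6],
    [0.4,0.4,9,-0.09,6],
    [0.4,0.4,12,-0.09,6],
    [0.4,0.4,14,-0.09,6],
    [0.4,0.4,14,-0.09,6],
    [0.4,0.4,14,-0.09,6]
  ]
}}

```text
time: 2.4
position: [0.4835, -0.0641, 0.1409]
tcp_rot: [-0.713, -3.058, -0.0]
contact_force: [0.4, -0.1, 1.1]
grip_width: 0.0602
grasp_force: 0.0
```

```bash
python3 -c "
from h import *
move([.4845,-.0640,.083],1.115)"
```

```text
shift cm [-0.1   0.05  5.79] pos [ 0.4835 -0.0641  0.1409] t 2.4
tool y yaw 1.113 q6 0.058
turn about tool z -0.002
```

{"name": "arm_command", "arguments": {
  "motion": [
    [-0.1,0,2,0,6],
    [-0.1,0,4,0,6],
    [-0.1,0,5.5,0,6],
    [-0.1,0,5.8,0,6],
    [-0.1,0,5.8,0,4],
    [-0.1,0,5.8,0,3],
    [-0.1,0,5.8,0,1],
    [-0.1,0,5.8,0,1],
    [-0.1,0,5.8,0,1],
    [-0.1,0,5.8,0,1]
  ]
}}

```text
time: 3.23
position: [0.4863, -0.0652, 0.0853]
tcp_rot: [0.709, 3.057, -0.001]
contact_force: [0.5, 0.2, 6.9]
grip_width: 0.0188
grasp_force: 60.0
```

{"name": "arm_command", "arguments": {
  "motion": [
    [0,0,0,0,1],
    [0,0,0,0,1],
    [0,0,0,0,1]
  ]
}}

```text
time: 3.48
position: [0.4864, -0.0652, 0.0853]
tcp_rot: [0.709, 3.057, -0.001]
contact_force: [0.2, -0.6, 6.7]
grip_width: 0.0191
grasp_force: 60.0
```

{"name": "arm_command", "arguments": {
  "motion": [
    [0,0,-1,0,1],
    [0,0,-3,0,1],
    [0,0,-5,0,1],
    [0,0,-7,0,1],
    [0,0,-7,0,1]
  ]
}}

```text
time: 3.9
position: [0.487, -0.0654, 0.1584]
tcp_rot: [0.709, 3.054, -0.002]
contact_force: [1.2, -0.3, 0.2]
grip_width: 0.0187
grasp_force: 58.9
```

```bash
python3 -c "
from h import *
move([.607,.105,.155],1.115);print(manip.get_state()['grasp_force'])"
```

```text
shift cm [-3.27 20.59  0.37] pos [ 0.487  -0.0654  0.1584] t 3.9
tool y yaw 1.115 q6 0.055
turn about tool z -0.0
58.93905222415924
```

{"name": "arm_command", "arguments": {
  "motion": [
    [-0.3,2,0,0,1],
    [-0.7,4.5,0,0,1],
    [-1.2,7.5,0,0,1],
    [-1.7,10.5,0,0,1],
    [-2.2,13.5,0,0,1],
    [-2.7,16.5,0,0,1],
    [-3.1,19,0,0,1],
    [-3.4,20.5,0,0,1],
    [-3.4,20.5,0,0,1]
  ]
}}

```text
time: 4.65
position: [0.6069, 0.1068, 0.1531]
tcp_rot: [-0.706, -3.061, -0.001]
contact_force: [-0.3, -0.8, 0.4]
grip_width: 0.019
grasp_force: 59.0
```

```bash
python3 -c "
from h import *
move([.607,.105,.041],1.115)"
```

```text
shift cm [-0.09 -0.16 11.21] pos [0.6069 0.1068 0.1531] t 4.65
tool y yaw 1.117 q6 0.416
turn about tool z 0.002
```

{"name": "arm_command", "arguments": {
  "motion": [
    [0,-0.1,3,0,1],
    [0,-0.1,6,0,1],
    [0,-0.1,8.5,0,1],
    [0,-0.1,10,0,1],
    [0,-0.1,10.5,0,1],
    [0,-0.1,10.8,0,1],
    [0,-0.1,10.8,0,1]
  ]
}}

```text
time: 5.23
position: [0.6055, 0.1032, 0.0458]
tcp_rot: [0.71, 3.06, -0.0]
contact_force: [-0.4, -0.4, -0.9]
grip_width: 0.0187
grasp_force: 59.0
```

{"name": "arm_command", "arguments": {
  "motion": [
    [0,0,0.2,0,1],
    [0,0,0.4,0,1],
    [0,0,0.5,0,1],
    [0,0,0.5,0,1]
  ]
}}

```text
time: 5.57
position: [0.6057, 0.1035, 0.0407]
tcp_rot: [0.71, 3.06, 0.0]
contact_force: [-0.6, -1.0, -0.4]
grip_width: 0.0188
grasp_force: 59.0
```

{"name": "arm_command", "arguments": {
  "motion": [
    [0,0,0.1,0,1],
    [0,0,0.15,0,1],
    [0,0,0.15,0,1]
  ]
}}

```text
time: 5.82
position: [0.6058, 0.1035, 0.0404]
tcp_rot: [0.709, 3.059, -0.0]
contact_force: [-5.6, -0.9, 10.5]
grip_width: 0.0189
grasp_force: 60.5
```

{"name": "arm_command", "arguments": {
  "motion": [
    [0,0,0,0,3],
    [0,0,0,0,6],
    [0,0,0,0,6],
    [0,0,-2,0,6],
    [0,0,-6,0,6],
    [1,0,-10,-0.1,6],
    [4,0,-14,-0.2,6],
    [7,0,-18,-0.3,6],
    [10,-1,-22,-0.4,6],
    [12,-2,-26,-0.45,6]
  ]
}}

```text
time: 6.65
position: [0.5029, 0.1379, 0.2749]
tcp_rot: [0.001, -3.141, -0.0]
contact_force: [0.3, 0.3, -0.8]
grip_width: 0.0599
grasp_force: 0.0
```

{"name": "arm_command", "arguments": {
  "motion": [
    [0,0,0,0,6],
    [0,0,0,0,6],
    [0,0,0,0,6]
  ]
}}

```text
time: 6.9
position: [0.5048, 0.1371, 0.2734]
tcp_rot: [0.01, 3.141, -0.0]
contact_force: [0.1, -1.2, -0.5]
grip_width: 0.0601
grasp_force: 0.0
```

```bash
python3 -c "
from h import *
snap('w2');move([.486,.306,.28])"
```

```text
shift cm [ 1.97 16.89 -0.74] pos [0.5046 0.137  0.2726] t 6.95
tool y yaw 1.564 q6 0.021
```

View pics/w2.png

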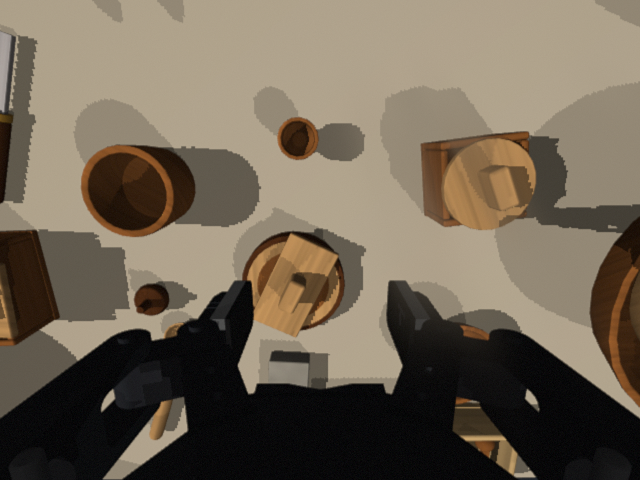

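The view shows the oblong lid resting on the log at (295,283) and the open round box with its rim centred near (129,190). The round lid is on the square box at (489,183), with its grip at (501,187).

Run:
```python
from h import *
i=np.load('pics/w2.npy',allow_pickle=True).item();im=cv2.imread('pics/w2.png')
hsv=cv2.cvtColor(im,cv2.COLOR_BGR2HSV)
for p in [(86,190),(130,150),(128,231),(171,200),(185,190),(130,205),(460,210),(480,150),(432,190),(510,140)]: print(p,hsv[p[1],p[0]])
big=np.hstack([cv2.resize(im[130:250,70:200],None,fx=3,fy=3),cv2.resize(im[120:240,415:545],None,fx=3,fy=3)]);cv2.imwrite('pics/w2c.png',big)
c,r,e=lid(i,im,(489,183),60);print(r,e,cv2.boundingRect(c))
```

```text
(86, 190) [ 14 180 116]
(130, 150) [ 13 182 140]
(128, 231) [ 14 187 120]
(171, 200) [ 13 186 126]
(185, 190) [ 15 197  44]
(130, 205) [ 12 177  36]
(460, 210) [ 16 137 171]
(480, 150) [ 16 123 139]
(432, 190) [ 14 130 102]
(510, 140) [ 14 151  98]
((476.4993896484375, 307.0838623046875), (92.01093292236328, 93.08766174316406), 6.609166622161865) ((473.0688171386719, 301.123291015625), 53.87730407714844) (441, 134, 95, 96)
```

View pics/w2c.png

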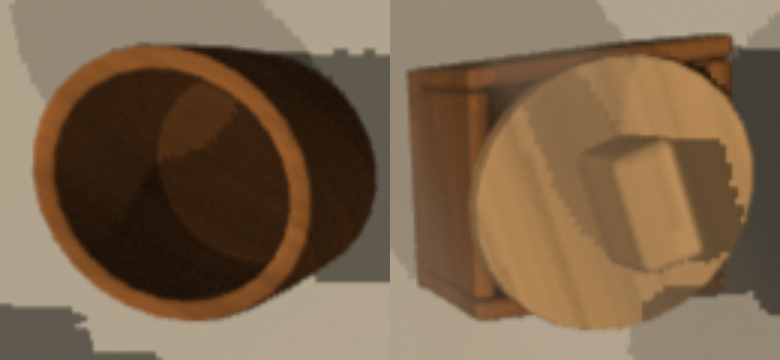

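The crops show the round box rim clearly, with its centre at about (172,182) in the crop. The grip's top face has corners at (610,160), (665,140), (703,252) and (650,272) in the crop.

```bash
cat >> h.py <<'E'
from scipy.optimize import least_squares
def circ(w,c0,r):
    f=least_squares(lambda p:np.hypot(*(w-p).T)-r,c0,loss='soft_l1',f_scale=.0008)
    d=np.hypot(*(w-f.x).T)-r
    return f.x,np.median(abs(d))
E
python3 - <<'E'
from h import *
i=np.load('pics/w2.npy',allow_pickle=True).item();im=cv2.imread('pics/w2.png')
c,r,e=lid(i,im,(489,183),60);print('lid',circ(ray(i,c,.08)[:,:2],[.476,.307],.046))
c,r,e=lid(i,im,(129,190),70,.07,thr=((9,150,85),(17,215,255)));print('box',circ(ray(i,c,.07)[:,:2],[.485,-.06],.048),r)
g=np.array([(610,160),(665,140),(703,252),(650,272)])-[390,0];g=g/3+[415,120]
w=ray(i,g,.11);print(w[:,:2].round(4),w.mean(0));d=w[2]+w[3]-w[0]-w[1];print('long',np.arctan2(d[1],d[0]))
s=w[1]+w[2]-w[0]-w[3];yaw=np.arctan2(s[1],s[0]);print(yaw)
move([.4765,.306,.15],yaw)
E
```

```text
lid (array([0.47569089, 0.30542945]), np.float64(0.0018638450006514089))
box (array([ 0.48391598, -0.05957701]), np.float64(0.0033516329629529884)) ((482.1798095703125, -57.71649169921875), (93.4569320678711, 90.87306213378906), 41.582115173339844)
[[0.4628 0.2912]
 [0.457  0.3069]
 [0.4908 0.3233]
 [0.4969 0.3078]] [0.4768889  0.30730552 0.11      ]
long 0.4520509974994537
1.936728836139572
shift cm [ 2.9  16.88 12.26] pos [0.5046 0.137  0.2726] t 6.95
tool y yaw 1.564 q6 0.021
turn about tool z -0.372
```

{"name": "arm_command", "arguments": {
  "motion": [
    [0.5,3,1,-0.1,6],
    [1,6,3,-0.2,6],
    [1.5,9.5,5.5,-0.3,6],
    [2,13,8.5,-0.42,6],
    [2.9,16,11,-0.42,6],
    [2.9,16.9,12.3,-0.42,6],
    [2.9,16.9,12.3,-0.42,6],
    [2.9,16.9,12.3,-0.42,6]
  ]
}}

```text
time: 7.62
position: [0.4753, 0.306, 0.1483]
tcp_rot: [0.646, -3.07, 0.001]
contact_force: [-0.1, -0.1, 0.8]
grip_width: 0.0601
grasp_force: 0.0
```

Run:
```python
from h import *
i=np.load('pics/w2.npy',allow_pickle=True).item()
P=np.array([(34,168),(155,45),(310,205),(200,320),(75,262),(240,82),(110,295),(60,85)]);w=ray(i,P/3+[70,130],.07)[:,:2]
print('box free',circ(w,[.485,-.06],.048),w.round(4).tolist())
move([.4767,.307,.087],1.99)
```

```text
box free (array([ 0.4831831 , -0.05777298]), np.float64(0.0008194070463975953)) [[0.4763, -0.1049], [0.436, -0.0571], [0.4895, -0.0121], [0.5303, -0.0561], [0.5091, -0.0968], [0.4481, -0.0306], [0.521, -0.0866], [0.4487, -0.0909]]
shift cm [-0.2   0.04  6.12] pos [0.4753 0.306  0.1483] t 7.6167
tool y yaw 1.986 q6 -0.074
turn about tool z -0.004
```

{"name": "arm_command", "arguments": {
  "motion": [
    [-0.2,0,2,0,6],
    [-0.2,0,4,0,6],
    [-0.2,0,5.8,0,6],
    [-0.2,0,6.1,0,6],
    [-0.2,0,6.1,0,4],
    [-0.2,0,6.1,0,2],
    [-0.2,0,6.1,0,1],
    [-0.2,0,6.1,0,1],
    [-0.2,0,6.1,0,1],
    [-0.2,0,6.1,0,1]
  ]
}}

```text
time: 8.45
position: [0.4797, 0.3073, 0.0917]
tcp_rot: [-0.645, 3.071, -0.0]
contact_force: [-0.3, -1.4, 6.1]
grip_width: 0.0185
grasp_force: 59.5
```

{"name": "arm_command", "arguments": {
  "motion": [
    [0,0,0,0,1],
    [0,0,-1,0,1],
    [0,0,-3,0,1],
    [0,0,-6,0,1],
    [0,0,-9,0,1],
    [0,0,-9,0,1],
    [0,0,-9,0,1]
  ]
}}

```text
time: 9.03
position: [0.4797, 0.3076, 0.1827]
tcp_rot: [-0.645, 3.07, 0.001]
contact_force: [-0.5, 0.4, -1.4]
grip_width: 0.0183
grasp_force: 58.7
```

Run:
```python
from h import *
i=np.load('pics/w1.npy',allow_pickle=True).item()
print(ray(i,[(281,203),(369,207)],.07).round(4))
move([.4832,-.0585,.17],1.5)
i=manip.camera_info('top');im=manip.read_camera('top');x,y=[int(v) for v in proj(i,[.483,-.058,.07])[0]];x2,y2=[int(v) for v in proj(i,[.48,.31,.07])[0]]
c=lambda x,y:cv2.resize(im[y-38:y+38,x-38:x+38,::-1],None,fx=5,fy=5,interpolation=cv2.INTER_CUBIC)
cv2.imwrite('pics/t2.png',np.hstack([c(x,y),c(x2,y2)]));print(x,y,x2,y2)
```

```text
[[ 0.457  -0.0977  0.07  ]
 [ 0.5089 -0.0197  0.07  ]]
shift cm [ 14.42 -33.65   1.22] pos [0.4797 0.3076 0.1827] t 9.0333
tool y yaw 1.985 q6 -0.074
turn about tool z 0.485
272 212 130 209
```

View pics/t2.png

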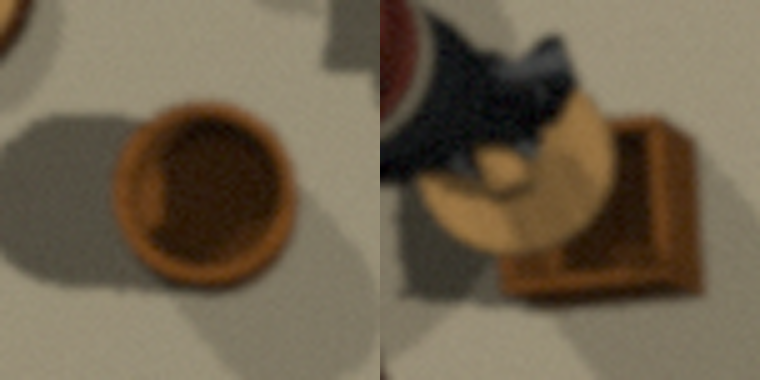

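The top crop shows the round box free, rim centre at about (205,192) in the crop, and the round lid held in the gripper over the square box. I'll carry it to the round box.

Run:
```python
from h import *
i=manip.camera_info('top');print(ray(i,(205/5+234,191/5+174),.07))
move([.4859,-.0571,.145],1.985)
```

```text
[[ 0.48335174 -0.06337452  0.07      ]]
shift cm [ 14.03 -33.64   3.56] pos [0.4788 0.3073 0.1808] t 9.0833
tool y yaw 1.985 q6 -0.074
turn about tool z 0.0
```

{"name": "arm_command", "arguments": {
  "motion": [
    [0.8,-2,0,0,1],
    [2.3,-5.5,0,0,1],
    [3.7,-9,0,0,1],
    [5.3,-12.5,0,0,1],
    [6.7,-16,0,0,1],
    [8.1,-19.5,0,0,1],
    [9.6,-23,0,0,1],
    [11,-26.5,0,0,1],
    [12.5,-30,0,0,1],
    [13.5,-32.3,1,0,1]
  ]
}}

```text
time: 9.92
position: [0.4847, -0.046, 0.1702]
tcp_rot: [-0.644, 3.074, -0.002]
contact_force: [0.7, -0.0, -0.6]
grip_width: 0.0192
grasp_force: 58.8
```

{"name": "arm_command", "arguments": {
  "motion": [
    [0.5,-1.2,1,0,1],
    [0.5,-1.2,2,0,1],
    [0.5,-1.2,2,0,1],
    [0.5,-1.2,2,0,1]
  ]
}}

```text
time: 10.25
position: [0.4842, -0.0549, 0.1486]
tcp_rot: [0.646, -3.072, -0.002]
contact_force: [-0.1, 0.8, -0.7]
grip_width: 0.0189
grasp_force: 58.8
```

Run:
```python
from h import *
move([.4859,-.0571,.097],1.985)
```

```text
shift cm [-0.08 -0.28  5.16] pos [ 0.4842 -0.0549  0.1486] t 10.25
tool y yaw 1.985 q6 -0.797
turn about tool z 0.0
```

{"name": "arm_command", "arguments": {
  "motion": [
    [-0.1,-0.2,1.5,0,1],
    [-0.1,-0.2,3,0,1],
    [-0.1,-0.2,4.5,0,1],
    [-0.1,-0.2,5,0,1],
    [-0.1,-0.2,5,0,1],
    [-0.1,-0.2,5,0,1]
  ]
}}

```text
time: 10.75
position: [0.4869, -0.0567, 0.1004]
tcp_rot: [-0.648, 3.074, -0.0]
contact_force: [0.6, -0.2, -1.0]
grip_width: 0.0186
grasp_force: 58.8
```

Run:
```python
from h import *
for _ in range(1): move([.4859,-.0571,.0917],1.985)
i,im=snap('w3')
```

```text
shift cm [0.11 0.01 0.87] pos [ 0.4869 -0.0567  0.1004] t 10.75
tool y yaw 1.986 q6 -0.799
turn about tool z 0.001
```

View pics/w3.png

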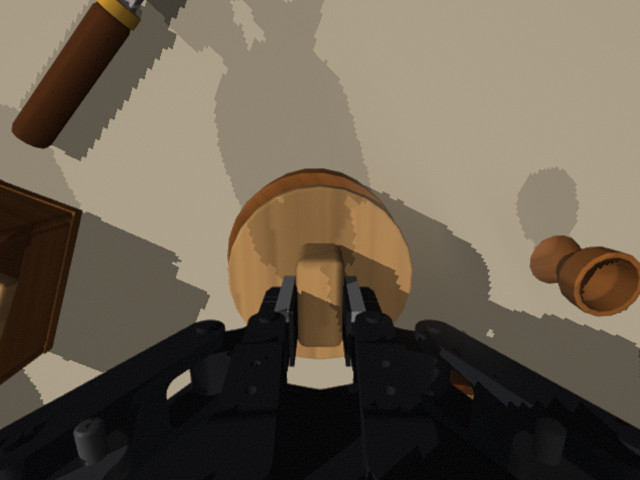

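The lid hangs just above the round box, with its edges at columns 228 and 411. The box rim shows as an arc behind it, top near (315,168), so the box sits slightly to the left.

Run:
```python
import cv2
im=cv2.imread('pics/w3.png');cv2.imwrite('pics/w3c.png',cv2.resize(im[160:300,220:420],None,fx=4,fy=4,interpolation=cv2.INTER_CUBIC))
```

```text
(no output)
```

View pics/w3c.png

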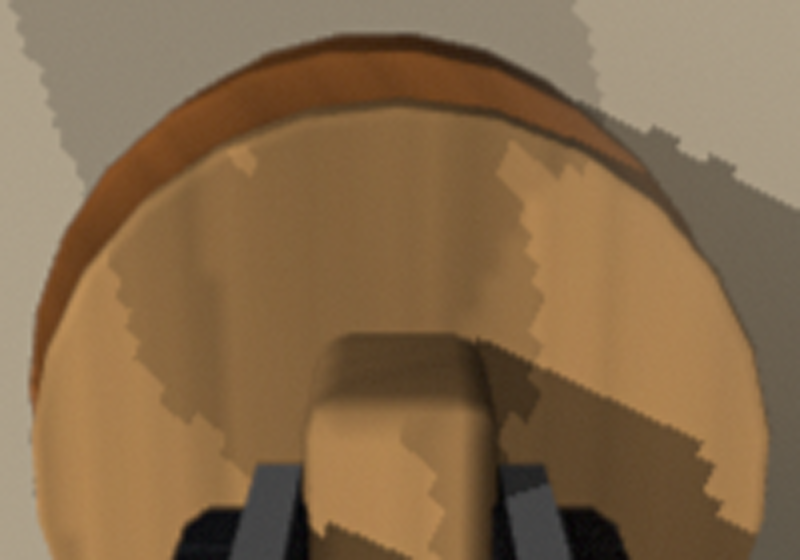

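The crop shows the rim's orange outer edge from (65,245) through (350,48) to (630,155), and the lid's edge through (400,107), (110,245) and (750,350).

Run:
```python
from h import *
i=np.load('pics/w3.npy',allow_pickle=True).item()
B=np.array([(65,245),(110,175),(190,110),(260,65),(350,48),(430,50),(500,70),(560,100),(630,155)])/4+[220,160]
L=np.array([(400,107),(300,120),(200,170),(110,245),(50,350),(600,165),(680,235),(750,350),(767,440)])/4+[220,160]
b=circ(ray(i,B,.07)[:,:2],[.483,-.058],.048)
for z in (.085,.0887,.092): print('lid',z,circ(ray(i,L,z)[:,:2],[.483,-.058],.046))
print('box',b)
l=circ(ray(i,L,.0887)[:,:2],[.483,-.058],.046)[0]
s=manip.get_state();T=R.from_rotvec(s['tcp_rot']).as_matrix();print('tool shift cm',T.T@np.r_[b[0]-l,0]*100)
```

```text
lid 0.085 (array([ 0.48572677, -0.0549554 ]), np.float64(0.00014256415597344724))
lid 0.0887 (array([ 0.485735  , -0.05519836]), np.float64(0.0004188689037142937))
lid 0.092 (array([ 0.48570562, -0.05543847]), np.float64(0.000687599012725984))
box (array([ 0.4833114 , -0.05859713]), np.float64(0.0004927188658840065))
tool shift cm [ 3.58833132e-01 -2.13292802e-01 -9.74493667e-05]
```

{"name": "arm_command", "arguments": {
  "motion": [
    [0.35,-0.2,0,0,1],
    [0.35,-0.2,0.2,0,1],
    [0.35,-0.2,0.4,0,1],
    [0.35,-0.2,0.5,0,1],
    [0.35,-0.2,0.5,0,1]
  ]
}}

```text
time: 11.22
position: [0.4842, -0.0606, 0.0944]
tcp_rot: [0.646, -3.074, -0.0]
contact_force: [0.3, -0.2, -0.4]
grip_width: 0.0191
grasp_force: 58.8
```

{"name": "arm_command", "arguments": {
  "motion": [
    [0,0,0.1,0,1],
    [0,0,0.2,0,1],
    [0,0,0.3,0,1],
    [0,0,0.3,0,1]
  ]
}}

```text
time: 11.55
position: [0.4844, -0.0606, 0.0918]
tcp_rot: [-0.646, 3.074, -0.0]
contact_force: [-0.7, 0.3, 0.0]
grip_width: 0.0184
grasp_force: 59.0
```

{"name": "arm_command", "arguments": {
  "motion": [
    [0,0,0.1,0,1],
    [0,0,0.2,0,1],
    [0,0,0.2,0,1]
  ]
}}

```text
time: 11.8
position: [0.4846, -0.0607, 0.0917]
tcp_rot: [-0.646, 3.074, -0.001]
contact_force: [-8.4, 2.4, 17.9]
grip_width: 0.0188
grasp_force: 61.2
```

{"name": "arm_command", "arguments": {
  "motion": [
    [0,0,-0.1,0,3],
    [0,0,-0.1,0,6],
    [0,0,-0.1,0,6],
    [0,0,-2,0,6],
    [0,0,-5,0,6],
    [0,0,-8,0,6],
    [0,0,-12,0.1,6],
    [-2,1,-15,0.2,6],
    [-5,4,-17,0.3,6],
    [-8,8,-18,0.4,6]
  ]
}}

```text
time: 12.63
position: [0.5239, 0.0309, 0.2695]
tcp_rot: [-0.009, 3.137, -0.002]
contact_force: [1.4, -1.2, 0.2]
grip_width: 0.0603
grasp_force: 0.0
```

Run:
```python
from h import *
move([.50,.27,.28],1.6)
```

```text
shift cm [ 2.24 23.92 -1.09] pos [0.5239 0.0309 0.2695] t 12.6333
tool y yaw 1.577 q6 -0.196
turn about tool z -0.023
```

{"name": "arm_command", "arguments": {
  "motion": [
    [0.5,3.5,0,0,6],
    [1,7,-0.5,0,6],
    [1.5,11,-1,0,6],
    [2,15,-1,0,6],
    [2.3,19,-1,0,6],
    [2.3,22,-1,0,6],
    [2.3,23.9,-1,0,6],
    [2.3,23.9,-1,0,6],
    [2.3,23.9,-1,0,6]
  ]
}}

```text
time: 13.38
position: [0.4953, 0.2706, 0.2759]
tcp_rot: [0.026, -3.141, 0.001]
contact_force: [0.3, -0.1, -1.6]
grip_width: 0.0595
grasp_force: 0.0
```

Run:
```python
from h import *
i,im=snap('w4'); u=proj(i,[.478,.31,.07])[0].astype(int);print(u);x,y=u
c=im[y-75:y+75,x-75:x+75];c2=proj(i,[.484,-.0586,.08])[0].astype(int);print(c2)
a=max(0,c2[0]-75);d=im[c2[1]-75:c2[1]+75,a:a+120]
cv2.imwrite('pics/w4c.png',np.hstack([cv2.resize(c,None,fx=3,fy=3),cv2.resize(d,None,fx=3,fy=3)]));print(x-75,y-75,a,c2[1]-75)
```

```text
[355 196]
[ -7 197]
280 121 0 122
```

View pics/w4c.png

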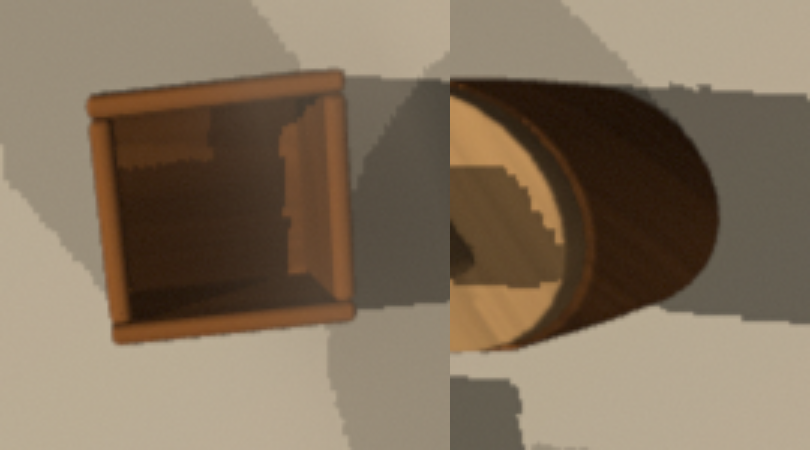

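The square box is empty, with rim corners at about (88,97), (343,70), (355,319) and (116,343) in the crop. At the right edge, the round lid lies on the round box.

Run:
```python
from h import *
i=np.load('pics/w4.npy',allow_pickle=True).item()
P=np.array([(88,97),(343,70),(355,319),(116,343)])/3+[280,121]
w=ray(i,P,.07)[:,:2];print(w.round(4).tolist(),w.mean(0),np.linalg.norm(np.diff(w[[0,1,2,3,0]],axis=0),axis=1))
e=np.array([w[1]-w[0],w[2]-w[3]]);f=np.array([w[2]-w[1],w[3]-w[0]])
print(np.arctan2(e[:,1],e[:,0]),np.arctan2(f[:,1],f[:,0]))
move([.58,-.22,.28],1.5)
```

```text
[[0.4356, 0.2614], [0.4255, 0.3465], [0.5107, 0.3571], [0.5209, 0.2722]] [0.47316961 0.3092958 ] [0.08563478 0.08583116 0.08549169 0.08592893]
[1.68979737 1.69093117] [0.12404931 0.12570945]
shift cm [ -7.71 -49.1   -0.37] pos [0.4955 0.2698 0.2761] t 13.4333
tool y yaw 1.586 q6 0.252
turn about tool z 0.086
```

{"name": "arm_command", "arguments": {
  "motion": [
    [-0.5,-3,0,0,6],
    [-1,-7,0,0,6],
    [-2,-11,0,0,6],
    [-2.5,-15,0,0,6],
    [-3,-19,0,0,6],
    [-3.6,-23,0,0,6],
    [-4.3,-27,0,0,6],
    [-5,-31,0,0,6],
    [-5.6,-35,0,0,6],
    [-6.3,-39,0,0,6]
  ]
}}

```text
time: 14.27
position: [0.5635, -0.1227, 0.2767]
tcp_rot: [-0.019, 3.141, -0.001]
contact_force: [0.1, 0.4, 0.1]
grip_width: 0.0599
grasp_force: 0.0
```

{"name": "arm_command", "arguments": {
  "motion": [
    [-0.5,-3.5,0,0,6],
    [-1,-7,0,0,6],
    [-1.5,-10,0,0,6],
    [-1.5,-10,0,0,6],
    [-1.5,-10,0,0,6]
  ]
}}

```text
time: 14.68
position: [0.5796, -0.2218, 0.2758]
tcp_rot: [0.016, -3.14, -0.001]
contact_force: [-0.7, 1.1, -0.1]
grip_width: 0.0597
grasp_force: 0.0
```

Run:
```python
from h import *
i,im=snap('w5'); u=proj(i,[.602,-.252,.08])[0].astype(int);print(u);x,y=u
c=im[y-95:y+95,x-95:x+95]
cv2.imwrite('pics/w5c.png',cv2.resize(c,None,fx=3,fy=3));print(x-95,y-95)
c,r,e=lid(i,im,u,80);print(r)
move([.602,-.252,.15],1.5)
```

```text
[288 234]
193 139
((598.6815185546875, -250.64784240722656), (87.18745422363281, 121.23900604248047), 86.42298889160156)
shift cm [-2.19 -3.2  12.62] pos [ 0.5798 -0.2203  0.2763] t 14.7333
tool y yaw 1.582 q6 -0.585
turn about tool z 0.082
```

View pics/w5c.png

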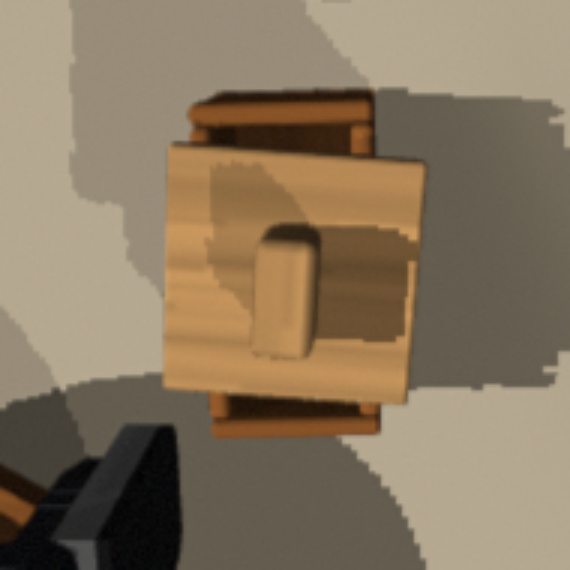

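The crop shows the square lid with corners at (169,146), (426,163), (407,402) and (163,388). The oblong box's rim corners beneath it are at (190,107), (374,98), (380,430) and (213,434).

```bash
cat >> h.py <<'E'
def quad(i,P,z):
    w=ray(i,P,z)[:,:2];e=w[1]+w[2]-w[0]-w[3];f=w[2]+w[3]-w[0]-w[1]
    print('c',w.mean(0).round(4),'len',np.linalg.norm(np.diff(w[[0,1,2,3,0]],axis=0),axis=1).round(4),'yaw01',round(np.arctan2(e[1],e[0]),3),'yaw12',round(np.arctan2(f[1],f[0]),3));return w
E
python3 - <<'E'
from h import *
i=np.load('pics/w5.npy',allow_pickle=True).item()
o=[193,139]
quad(i,np.array([(169,146),(426,163),(407,402),(163,388)])/3+o,.08)
quad(i,np.array([(190,107),(374,98),(380,430),(213,434)])/3+o,.07)
quad(i,np.array([(263,240),(317,240),(306,357),(252,355)])/3+o,.11)
E
```

```text
c [ 0.5991 -0.2499] len [0.0863 0.0858 0.0873 0.0863] yaw01 1.517 yaw12 -0.063
c [ 0.6    -0.2514] len [0.0629 0.1214 0.0622 0.12  ] yaw01 1.618 yaw12 0.03
c [ 0.5982 -0.2496] len [0.0169 0.0387 0.0174 0.0381] yaw01 1.561 yaw12 -0.105
```

Run:
```python
from h import *
move([.5988,-.2500,.15],1.515)
```

```text
shift cm [-1.88 -2.99 12.62] pos [ 0.5798 -0.2203  0.2763] t 14.7333
tool y yaw 1.582 q6 -0.585
turn about tool z 0.067
```

{"name": "arm_command", "arguments": {
  "motion": [
    [-0.6,-0.9,2,0.03,6],
    [-1.3,-2,4.5,0.07,6],
    [-1.9,-3,7.5,0.07,6],
    [-1.9,-3,10.5,0.07,6],
    [-1.9,-3,12.5,0.07,6],
    [-1.9,-3,12.5,0.07,6],
    [-1.9,-3,12.5,0.07,6]
  ]
}}

```text
time: 15.32
position: [0.5993, -0.2476, 0.1514]
tcp_rot: [-0.087, -3.139, -0.001]
contact_force: [0.3, -0.3, 0.9]
grip_width: 0.0598
grasp_force: 0.0
```

Run:
```python
from h import *
move([.5988,-.2500,.088],1.515)
```

```text
shift cm [ 0.03 -0.25  6.34] pos [ 0.5993 -0.2476  0.1514] t 15.3167
tool y yaw 1.516 q6 -0.538
turn about tool z 0.001
```

{"name": "arm_command", "arguments": {
  "motion": [
    [0,-0.15,2,0,6],
    [0,-0.15,4,0,6],
    [0,-0.15,5.8,0,6],
    [0,-0.15,6.2,0,6],
    [0,-0.15,6.2,0,4],
    [0,-0.15,6.2,0,2],
    [0,-0.15,6.2,0,1],
    [0,-0.15,6.2,0,1],
    [0,-0.15,6.2,0,1],
    [0,-0.15,6.2,0,1]
  ]
}}

```text
time: 16.15
position: [0.6012, -0.2509, 0.0922]
tcp_rot: [0.087, 3.137, -0.003]
contact_force: [-0.0, 0.9, 6.8]
grip_width: 0.0184
grasp_force: 59.7
```

{"name": "arm_command", "arguments": {
  "motion": [
    [0,0,0,0,1],
    [0,0,-1,0,1],
    [0,0,-3,0,1],
    [0,0,-6,0,1],
    [0,0,-9,0,1],
    [0,0,-9,0,1],
    [0,0,-9,0,1]
  ]
}}

```text
time: 16.73
position: [0.6012, -0.2511, 0.1831]
tcp_rot: [0.088, 3.136, -0.004]
contact_force: [-0.1, 0.5, -1.4]
grip_width: 0.0183
grasp_force: 58.7
```

Run:
```python
from h import *
move([.474,.309,.17],1.692)
```

```text
shift cm [15.83 55.21  1.1 ] pos [ 0.6012 -0.2511  0.1831] t 16.7333
tool y yaw 1.515 q6 -0.54
turn about tool z -0.177
```

{"name": "arm_command", "arguments": {
  "motion": [
    [0.6,2,0,0,1],
    [1.6,5.5,0,-0.02,1],
    [2.6,9.3,0,-0.04,1],
    [3.7,13,0,-0.06,1],
    [4.8,16.8,0,-0.08,1],
    [5.8,20.5,0,-0.1,1],
    [6.9,24.3,0,-0.12,1],
    [8,28,0,-0.14,1],
    [9,31.8,0,-0.16,1],
    [10.1,35.5,0,-0.177,1]
  ]
}}

```text
time: 17.57
position: [0.5177, 0.1116, 0.1788]
tcp_rot: [0.192, -3.135, -0.0]
contact_force: [1.2, 0.4, -0.7]
grip_width: 0.0187
grasp_force: 58.8
```

Run:
```python
from h import *
move([.4756,.3096,.16],1.692)
```

```text
shift cm [ 1.76 20.16  1.89] pos [0.5177 0.1116 0.1788] t 17.5667
tool y yaw 1.693 q6 -0.157
turn about tool z 0.001
```

{"name": "arm_command", "arguments": {
  "motion": [
    [0.2,3.5,0,0,1],
    [0.5,7,0,0,1],
    [0.9,10.5,0,0,1],
    [1.2,14,0,0,1],
    [1.5,17,1,0,1],
    [1.7,19,2,0,1],
    [1.7,20,3,0,1],
    [1.7,20,3,0,1],
    [1.7,20,3,0,1]
  ]
}}

```text
time: 18.32
position: [0.4772, 0.3058, 0.1484]
tcp_rot: [0.191, -3.134, 0.002]
contact_force: [-0.8, -0.4, -0.9]
grip_width: 0.0188
grasp_force: 58.9
```

Run:
```python
from h import *
move([.4756,.3096,.102],1.692)
```

```text
shift cm [0.1  0.4  4.64] pos [0.4772 0.3058 0.1484] t 18.3167
tool y yaw 1.693 q6 0.218
turn about tool z 0.001
```

{"name": "arm_command", "arguments": {
  "motion": [
    [0.1,0.3,1.5,0,1],
    [0.1,0.3,3,0,1],
    [0.1,0.3,4,0,1],
    [0.1,0.3,4.6,0,1],
    [0.1,0.3,4.6,0,1],
    [0.1,0.3,4.6,0,1]
  ]
}}

```text
time: 18.82
position: [0.4768, 0.3086, 0.1039]
tcp_rot: [0.189, -3.136, 0.0]
contact_force: [-0.4, 0.2, -0.1]
grip_width: 0.0187
grasp_force: 58.8
```

Run:
```python
from h import *
move([.4756,.3096,.092],1.692)
i,im=snap('w6');cv2.imwrite('pics/w6c.png',cv2.resize(im[160:360,200:440],None,fx=3,fy=3,interpolation=cv2.INTER_CUBIC))
```

```text
shift cm [0.11 0.11 1.19] pos [0.4768 0.3086 0.1039] t 18.8167
tool y yaw 1.691 q6 0.224
turn about tool z -0.001
```

View pics/w6c.png

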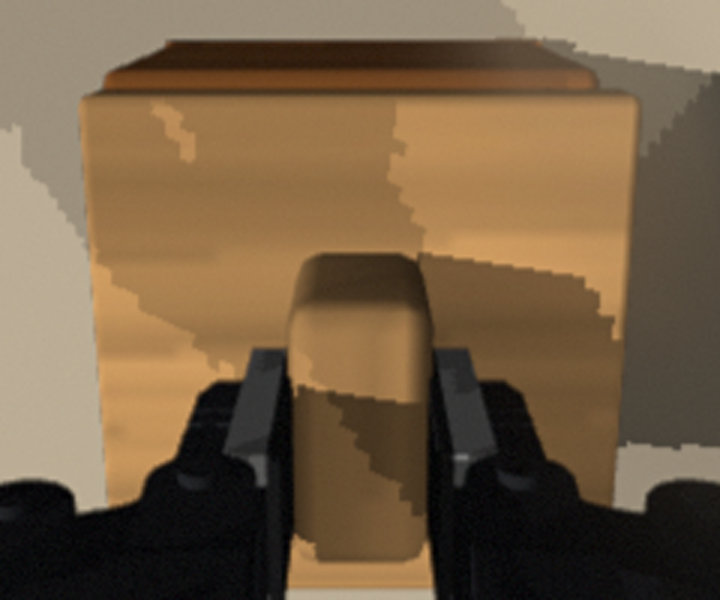

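The lid hangs above the square box with its far corners at (83,98) and (637,97) in the crop. The box's far rim edge runs from (105,75) to (597,71), so the two are nearly parallel and centred.

Run:
```python
from h import *
i=np.load('pics/w6.npy',allow_pickle=True).item()
s=manip.get_state();T=R.from_rotvec(s['tcp_rot']).as_matrix();p=s['position']
f=lambda P,z:(ray(i,np.array(P)/3+[200,160],z)-p)@T*100
b=f([(105,76),(597,71)],.07);print('box',b.round(2),b.mean(0))
for z in (.09,.093): l=f([(83,98),(637,97)],z);print('lid',z,l.round(2),l.mean(0))
```

```text
box [[ 4.62 -4.24  3.43]
 [ 4.71  4.33  3.43]] [4.66813592 0.04768232 3.43170047]
lid 0.09 [[ 4.5  -4.1   1.43]
 [ 4.52  4.51  1.43]] [4.50752459 0.20424961 1.43185138]
lid 0.093 [[ 4.54 -4.02  1.13]
 [ 4.55  4.42  1.13]] [4.54607026 0.2038578  1.13181765]
```

{"name": "arm_command", "arguments": {
  "motion": [
    [0.15,-0.15,0.2,0,1],
    [0.15,-0.15,0.5,0,1],
    [0.15,-0.15,0.8,0,1],
    [0.15,-0.15,1.0,0,1],
    [0.15,-0.15,1.1,0,1],
    [0.15,-0.15,1.1,0,1]
  ]
}}

```text
time: 19.37
position: [0.4751, 0.3075, 0.0925]
tcp_rot: [0.19, -3.136, 0.0]
contact_force: [0.7, -0.2, -0.4]
grip_width: 0.0186
grasp_force: 58.8
```

{"name": "arm_command", "arguments": {
  "motion": [
    [0,0,0.1,0,1],
    [0,0,0.2,0,1],
    [0,0,0.2,0,1]
  ]
}}

```text
time: 19.62
position: [0.4754, 0.3076, 0.0922]
tcp_rot: [-0.191, 3.135, -0.0]
contact_force: [-5.4, -2.6, 12.5]
grip_width: 0.0188
grasp_force: 60.5
```

{"name": "arm_command", "arguments": {
  "motion": [
    [0,0,-0.1,0,3],
    [0,0,-0.1,0,6],
    [0,0,-0.1,0,6],
    [0,0,-2,0,6],
    [0,0,-5,0.0,6],
    [0,0,-9,0.0,6],
    [0,0,-13,0.1,6],
    [-2,-3,-16,0.2,6],
    [-5,-6,-18,0.3,6],
    [-6.5,-9,-18,0.4,6]
  ]
}}

```text
time: 20.45
position: [0.5521, 0.2273, 0.2747]
tcp_rot: [0.44, 3.105, 0.003]
contact_force: [1.6, 0.3, 0.6]
grip_width: 0.0598
grasp_force: 0.0
```

{"name": "arm_command", "arguments": {
  "motion": [
    [0,-2,0,0.1,6],
    [0,-4,0,0.18,6],
    [0,-4,0,0.18,6],
    [0,-4,0,0.18,6]
  ]
}}

```text
time: 20.78
position: [0.5392, 0.1876, 0.2703]
tcp_rot: [-0.716, -3.059, -0.0]
contact_force: [0.1, 0.2, 0.3]
grip_width: 0.0602
grasp_force: 0.0
```

Run:
```python
from h import *
i,im=snap('w7')
u=proj(i,[.606,.104,.035])[0];c,r,e=lid(i,im,u,85,.035);print(u,r)
move([.606,.104,.15],1.115)
```

```text
[280.45056047 286.82215243] ((605.2089233398438, 106.88706970214844), (111.13753509521484, 121.28141784667969), 63.688114166259766)
shift cm [-9.73 -4.61 12.03] pos [0.5391 0.1884 0.2703] t 20.8333
tool y yaw 1.113 q6 0.565
turn about tool z -0.002
```

View pics/w7.png

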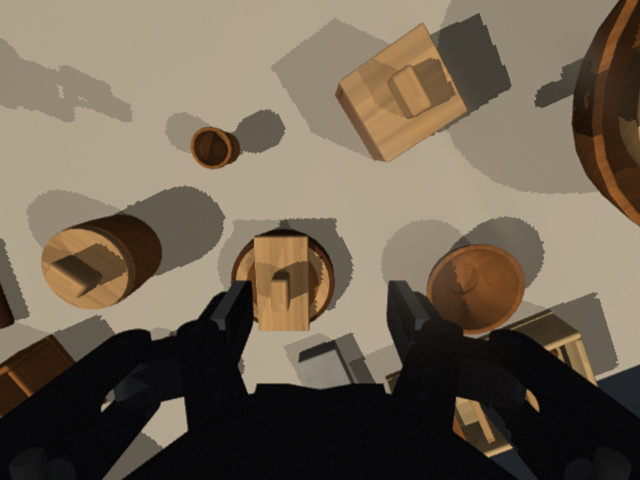

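Round and square lids are flush on their own boxes at (87,267) and (402,92). The oblong lid on the log has corners at about (255,237), (308,236), (309,330) and (258,330).

Run:
```python
from h import *
i=np.load('pics/w7.npy',allow_pickle=True).item()
quad(i,[(255,237),(308,236),(309,330),(258,330)],.035)
print(ray(i,(281,291),.065))
move([.606,.105,.10],1.115)
```

```text
c [0.6051 0.1073] len [0.0618 0.1225 0.0643 0.1213] yaw01 1.121 yaw12 -0.468
[[0.60078614 0.11129702 0.065     ]]
shift cm [-9.69 -4.53 17.03] pos [0.5391 0.1884 0.2703] t 20.8333
tool y yaw 1.113 q6 0.565
turn about tool z -0.002
```

{"name": "arm_command", "arguments": {
  "motion": [
    [-2,-1,3,0,6],
    [-4.5,-2,6,0,6],
    [-7,-3.2,9,0,6],
    [-9.2,-4.3,12,0,6],
    [-9.6,-4.5,15,0,6],
    [-9.6,-4.5,17,0,6],
    [-9.6,-4.5,17,0,6],
    [-9.6,-4.5,17,0,6]
  ]
}}

```text
time: 21.5
position: [0.6043, 0.1064, 0.0996]
tcp_rot: [-0.711, -3.058, 0.001]
contact_force: [0.9, -0.6, 0.9]
grip_width: 0.0599
grasp_force: 0.0
```

Run:
```python
from h import *
move([.605,.105,.042],1.115)
```

```text
shift cm [-0.14 -0.09  5.76] pos [0.6043 0.1064 0.0996] t 21.5
tool y yaw 1.114 q6 0.418
turn about tool z -0.001
```

{"name": "arm_command", "arguments": {
  "motion": [
    [0,0,2,0,6],
    [0,0,4,0,6],
    [0,0,5.3,0,6],
    [0,0,5.6,0,6],
    [0,0,5.6,0,4],
    [0,0,5.6,0,2],
    [0,0,5.6,0,1],
    [0,0,5.6,0,1],
    [0,0,5.6,0,1],
    [0,0,5.6,0,1]
  ]
}}

```text
time: 22.33
position: [0.6064, 0.1055, 0.0464]
tcp_rot: [0.714, 3.057, 0.001]
contact_force: [-0.2, -0.2, 7.2]
grip_width: 0.0188
grasp_force: 60.2
```

{"name": "arm_command", "arguments": {
  "motion": [
    [0,0,0,0,1],
    [0,0,-1,0,1],
    [0,0,-4,0,1],
    [0,0,-7,0,1],
    [0,0,-10,0,1],
    [0,0,-12,0,1],
    [0,0,-12,0,1]
  ]
}}

```text
time: 22.92
position: [0.6076, 0.1054, 0.171]
tcp_rot: [0.713, 3.052, 0.002]
contact_force: [0.5, -0.1, 1.0]
grip_width: 0.0187
grasp_force: 59.3
```

Run:
```python
from h import *
move([.60,-.2514,.165],1.606)
```

```text
shift cm [-15.11 -32.33   0.61] pos [0.6076 0.1054 0.171 ] t 22.9167
tool y yaw 1.112 q6 0.419
turn about tool z -0.494
```

{"name": "arm_command", "arguments": {
  "motion": [
    [-0.8,-1.7,0,-0.05,1],
    [-2.3,-5,0,-0.1,1],
    [-4,-8.5,0,-0.16,1],
    [-5.6,-12,0,-0.22,1],
    [-7.3,-15.5,0,-0.28,1],
    [-8.9,-19,0,-0.34,1],
    [-10.5,-22.5,0,-0.4,1],
    [-12.1,-26,0,-0.46,1],
    [-13.6,-29.2,0,-0.497,1],
    [-14.8,-31.5,0,-0.497,1]
  ]
}}

```text
time: 23.75
position: [0.5975, -0.2455, 0.1643]
tcp_rot: [0.061, -3.141, 0.001]
contact_force: [0.7, 0.5, -0.1]
grip_width: 0.0185
grasp_force: 59.3
```

{"name": "arm_command", "arguments": {
  "motion": [
    [0,0,1,0,1],
    [0,0,2,0,1],
    [0,0,2,0,1],
    [0,0,2,0,1]
  ]
}}

```text
time: 24.08
position: [0.5978, -0.2409, 0.1433]
tcp_rot: [0.061, -3.139, -0.002]
contact_force: [0.2, 0.3, 0.1]
grip_width: 0.0184
grasp_force: 59.3
```

Run:
```python
from h import *
move([.602,-.2514,.107],1.61)
```

```text
shift cm [-0.39 -1.07  3.63] pos [ 0.5978 -0.2409  0.1433] t 24.0833
tool y yaw 1.61 q6 -0.625
turn about tool z -0.0
```

{"name": "arm_command", "arguments": {
  "motion": [
    [-0.4,-0.5,1,0,1],
    [-0.4,-1,2,0,1],
    [-0.4,-1,3.2,0,1],
    [-0.4,-1,3.6,0,1],
    [-0.4,-1,3.6,0,1],
    [-0.4,-1,3.6,0,1]
  ]
}}

```text
time: 24.58
position: [0.6024, -0.252, 0.1079]
tcp_rot: [0.06, -3.14, -0.001]
contact_force: [-0.0, -0.5, -0.8]
grip_width: 0.0187
grasp_force: 59.3
```

Run:
```python
from h import *
move([.602,-.2514,.107],1.61)
i,im=snap('w8');cv2.imwrite('pics/w8c.png',cv2.resize(im[120:320,200:440],None,fx=3,fy=3,interpolation=cv2.INTER_CUBIC))
```

```text
shift cm [0.04 0.06 0.09] pos [ 0.6024 -0.252   0.1079] t 24.5833
tool y yaw 1.609 q6 -0.634
turn about tool z -0.001
```

View pics/w8c.png

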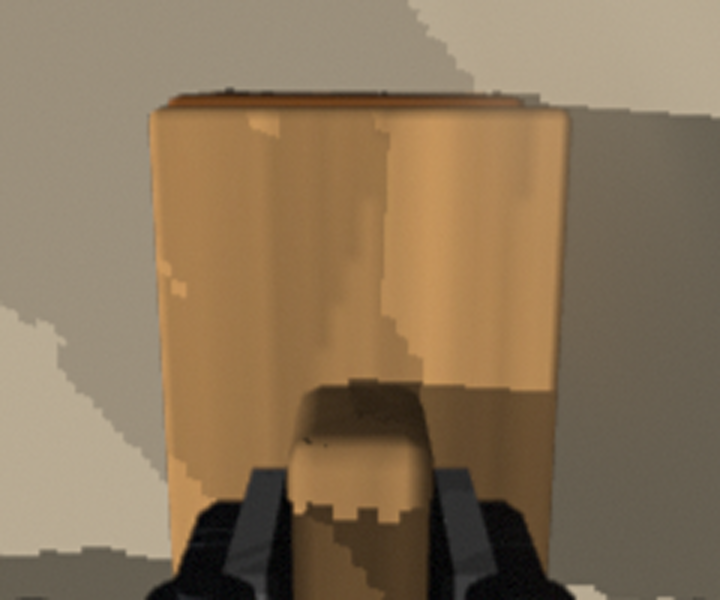

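The oblong lid hangs over its box with far corners at (152,112) and (568,113) in the crop. The box's far rim edge runs from about (170,99) to (527,99), so the box is slightly left of the lid.

Run:
```python
from h import *
i=np.load('pics/w8.npy',allow_pickle=True).item()
s=manip.get_state();T=R.from_rotvec(s['tcp_rot']).as_matrix();p=s['position']
f=lambda P,z:(ray(i,np.array(P)/3+[200,120],z)-p)@T*100
b=f([(170,99),(527,99)],.07);print('box',b.round(2),b.mean(0))
for z in (.093,.097): l=f([(152,112),(568,113)],z);print('lid',z,l.round(2),l.mean(0))
```

```text
box [[ 6.28 -3.04  3.86]
 [ 6.28  3.17  3.86]] [6.27972523 0.06308971 3.86044292]
lid 0.093 [[ 6.12 -2.91  1.56]
 [ 6.11  3.43  1.56]] [6.1131915  0.25894846 1.56043665]
lid 0.097 [[ 6.13 -2.83  1.16]
 [ 6.12  3.35  1.16]] [6.12395238 0.2580681  1.16043656]
```

{"name": "arm_command", "arguments": {
  "motion": [
    [0.15,-0.2,0.2,0,1],
    [0.15,-0.2,0.5,0,1],
    [0.15,-0.2,0.8,0,1],
    [0.15,-0.2,1.1,0,1],
    [0.15,-0.2,1.3,0,1],
    [0.15,-0.2,1.3,0,1]
  ]
}}

```text
time: 25.13
position: [0.601, -0.2541, 0.0947]
tcp_rot: [0.06, -3.14, -0.001]
contact_force: [0.2, 0.2, -0.2]
grip_width: 0.0189
grasp_force: 59.3
```

{"name": "arm_command", "arguments": {
  "motion": [
    [0,0,0.1,0,1],
    [0,0,0.2,0,1],
    [0,0,0.3,0,1],
    [0,0,0.3,0,1]
  ]
}}

```text
time: 25.47
position: [0.6013, -0.2543, 0.0923]
tcp_rot: [0.06, -3.141, -0.0]
contact_force: [-0.3, -0.8, -0.9]
grip_width: 0.0185
grasp_force: 59.3
```

{"name": "arm_command", "arguments": {
  "motion": [
    [0,0,0.1,0,1],
    [0,0,0.2,0,1],
    [0,0,0.2,0,1]
  ]
}}

```text
time: 25.72
position: [0.6015, -0.2545, 0.0914]
tcp_rot: [-0.06, 3.14, -0.001]
contact_force: [-1.8, 1.4, 4.5]
grip_width: 0.019
grasp_force: 60.0
```

Contact at 4.5 N. I'll release and retreat.

{"name": "arm_command", "arguments": {
  "motion": [
    [0,0,0,0,3],
    [0,0,-0.1,0,6],
    [0,0,-0.1,0,6],
    [0,0,-2,0,6],
    [0,0,-5,0.0,6],
    [0,0,-9,0.0,6],
    [0,0,-13,0,6],
    [0,0,-17,0,6],
    [0,0,-19,0,6],
    [0,0,-19,0,6]
  ]
}}

```text
time: 26.55
position: [0.6028, -0.2554, 0.287]
tcp_rot: [-0.06, 3.134, -0.008]
contact_force: [0.5, -0.8, 0.6]
grip_width: 0.0601
grasp_force: 0.0
```

Run:
```python
from h import *
i,im=snap('w9')
u=proj(i,[.6,-.2514,.08])[0];c,r,e=lid(i,im,u,95);print(u,'oblong',r)
i7=np.load('pics/w7.npy',allow_pickle=True).item();im7=cv2.imread('pics/w7.png')
quad(i7,[(337,92),(424,25),(467,106),(386,160)],.08)
w=ray(i7,lid(i7,im7,(87,267),60)[0],.08)[:,:2];print('round',circ(w,[.483,-.058],.046))
s=manip.get_state();print(s['time'],s['grip_width'],s['position'])
```

```text
[322.41232146 207.57309578] oblong ((601.7593383789062, -252.70985412597656), (122.82782745361328, 63.76167678833008), 2.2452187538146973)
c [0.4748 0.3081] len [0.0933 0.0806 0.0877 0.0778] yaw01 1.72 yaw12 0.174
round (array([ 0.48281522, -0.05942366]), np.float64(0.0016559181336599088))
26.6 0.059650414908021546 [ 0.6024008  -0.25509657  0.28382922]
```

```bash
python3 -c "
from workcell import manip
print(manip.job_done())"
```

```text
the job is handed in; nothing more can be done
None
```

The job is handed in after about 27 s of robot time: all three lids lie on their own boxes and are released. The round and oblong lids measured within about 2 mm of centre; the square lid was checked by eye only.

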